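# Set out the bench for a titration

### The arm

A 7-joint arm with a two-finger parallel gripper is mounted at the origin on the work surface. World frame = base frame: x ahead of the robot, y to its left, z up, the work surface at z = 0. Lengths are in m, angles in rad, forces in N, time in s.
With the tool pointing down it reaches from about 0.425 to 0.925 m from the base axis. Payload 6.8 kg.
Tool frame: the origin (TCP) lies on the centre line of the jaws, within the pads' length; the fingertips stand env.finger_overhang ahead of it and the grasp point (between the pads) lies 3 mm ahead of it (env.finger_overhang is the distance from the TCP to the fingertips, in m); z points along the fingers, x is the direction in which the jaws open and shut, and the axes are right-handed (so a half turn about z gives the same grasp; the last joint's range is limited). The gripper opens to 85 mm and grips with 20 to 120 N. Pads are 22 mm wide; open, the fingers measure 114 mm over their backs; the gripper's body (76 mm by 85 mm) begins 54 mm behind the grasp point. The pads swing forward as they close: fully open they stand 13 mm farther back than shut.
Start: joints at [1.032, 0.477, 0.022, 1.555, -0.011, 1.109, -0.083], TCP at [0.282, -0.613, 0.222] pointing down, gripper open.
Joint ranges: [-2.96, 2.96], [-0.34, 2.1], [-1.41, 1.46], [0.24, 2.44], [-1.37, 4.51], [0.17, 1.92], [-2.96, 2.96]. Speed limits (rad/s): [2.39, 2.39, 3.14, 3.14, 3.14, 3.14, 3.14].

### API

Orientations are given as a rotation vector (axis times angle).
In Python, from bench import env gives the robot as it stands.
- The arm moves only by the tool drive_tool, never from a script. Its argument "deltas" is a list that holds one entry, the list of rows, each a list of 7 numbers: the turn, a rotation vector about the tool's x, y, z in degrees, then the shift along the tool's x, y, z in m, then the finger opening in m, from 0 to 0.0854. A call has 1 to 12 rows; each row is the pose to reach, as a shift and turn from the pose measured when the call began, along the tool's axes at that moment; what a row does not reach only later rows make up. A row lasts 1/8 s, in which the tool goes at most 62.5 mm and 10.7 degrees, less where a joint would pass 70% of its speed; a pose out of reach is approached as far as the arm can. A call with a gripper value outside its range is refused whole. The fingers move at their own pace and stop on an object; "newtons" is the grip in N (left out, the last holds). Time passes only in rows, so rows that repeat a pose let the fingers close. It gives the time, the measured TCP pose, the force and the opening at its end, in the units of the state.
- env.state(): the state, without advancing time (a new reading comes with each control period).
- env.read_camera(name): name is "scene" or "side" or "wrist"; returns a dict with "img" (420x560x3 uint8, blue, green, red), "K" (3x3 intrinsics, pixels), "R" (3x3) and "t" (3): a world point X has camera coordinates R X + t. Camera axes: x right, y down, z forward; pixel columns grow to the right and rows downward; lengths in m; the calibration is good to about 2 mm. A picture is of the moment at which its call begins. There is no depth.
- env.hand_in(): hands the job in, once; it reports no verdict.
The state is a dict: "clock": time; "joints": joint angles; "joint_vel": joint speeds; "joint_efforts": joint torques, N m; "eef_pos": TCP position; "orientation": TCP orientation; "force": force on the tool from outside, world axes, zero at the start; "torque": the same for the moment, N m; "width": opening from 0.0 (shut) to 1.0 (fully open).
Only numpy, scipy, OpenCV 4.12 (cv2) and the standard library are available. Lean on these libraries where they do the work, as an engineer would, in place of code of your own. Each camera call takes 0.05 s, during which the arm holds its last target. There are 200 camera calls.

### The job

Set out the bench for a titration: stand the conical flask on the middle of the stirrer's round plate, the blue-lidded jar on the middle of the white tile with the yellow-lidded jar squarely on top of it, and the amber bottle on the bench midway between stirrer and tile, in line with their centres. Stand the dropper bottle on the bench straight in front of the stirrer's knob, leaving about 3 cm between the bottle and the stirrer's front side (not the knob). Everything must end upright, and the red-lidded jar and the porcelain dish must be left alone.

Things in the scene. Friction and masses are not known exactly. Their poses are not given: they have to be found in the camera images.
- stirrer: fixed grey stirrer, box 140 x 140 x 36 mm, with a round white plate (120 mm wide, top 42 mm above the bench) in its middle. Its front side, 70 mm along its own -x, facing the robot within 0.17 rad, has a black knob (26 mm wide, 8 mm out) in the middle and a black strip on the edge above. Origin: centre of underside; z up. The tile's centre lies straight along its own +y or -y.
- tile: white square ceramic tile, 110 x 110 mm, 8 mm thick, fixed flat on the bench, 280 to 320 mm from the stirrer, centre to centre, left or right of it. Origin: centre of its underside; z up.
- flask: conical flask of pale blue-grey glass with an orange stopper, solid: base 66 mm in diameter (straight up to 8 mm), tapering to a straight neck 28 mm in diameter from 62 to 96 mm height, stopper 26 mm in diameter from 96 to 110 mm (the top); 90 to 185 g. Take it by the neck. Origin: centre of its underside; z up. Loose; starts upright on the bench, to the left or right.
- amber: small dark amber-brown bottle with a white paper band and a blue screw cap: straight body 52 mm in diameter up to 60 mm, shoulder up to 71 mm, cap 32 mm in diameter from 71 to 89 mm (the top); 125 to 255 g. Origin: centre of its underside; z up. Loose; starts upright on the bench, to the left or right.
- jar_blue: plastic sample jar, a plain upright cylinder 54 mm in diameter and 45 mm high: white body (53 mm diameter), blue flat lid over the top 14 mm, flat top and bottom; 75 to 155 g. Origin: centre of its underside; z up. Loose; starts upright on the bench, to the left or right.
- jar_yellow: plastic sample jar, a plain upright cylinder 54 mm in diameter and 45 mm high: white body (53 mm diameter), yellow flat lid over the top 14 mm, flat top and bottom; 75 to 155 g. Origin: centre of its underside; z up. Loose; starts upright on the bench, to the left or right.
- dropper: small white dropper bottle with a green pointed tip: body 34 mm in diameter up to 48 mm, green tip narrowing from 20 mm in diameter to 8 mm, its top at 70 mm; 35 to 70 g. Origin: centre of its underside; z up. Loose; starts upright on the bench, to the left or right.
- jar_red: plastic sample jar, a plain upright cylinder 54 mm in diameter and 45 mm high: white body (53 mm diameter), red flat lid over the top 14 mm, flat top and bottom; 75 to 155 g; a bystander, not to be moved. Origin: centre of its underside; z up. Loose; starts upright on the bench, to the left or right.
- dish: white porcelain evaporating dish, a round open bowl 70 mm across the rim and 30 mm high, standing loose between the robot and the row of stirrer and tile; a bystander, not to be moved. Origin: centre of its underside; z up.
Mind the look-alikes: they are no part of the job. Leave any green look-alike of the flask alone.

How it is judged:
At the end, for the whole second after the job is handed in: Released, at rest, upright; centres: flask on plate and blue jar on tile within 15 mm, yellow jar on blue within 10 mm; amber within 15 mm of the stirrer-tile line, 125-175 mm from each; dropper 102-132 mm ahead of the stirrer's centre, 15 mm sideways; both on the bench (horizontal distance between flask and stirrer below 0.015 m and z of flask in the frame of stirrer between 0.036 and 0.05 m and horizontal distance between jar_blue and tile below 0.015 m and z of jar_blue in the frame of tile between 0.003 and 0.014 m and horizontal distance between jar_yellow and jar_blue below 0.01 m and z of jar_yellow in the frame of jar_blue between 0.039 and 0.051 m and x of amber in the frame of stirrer between -0.015 and 0.015 m and horizontal distance between amber and stirrer between 0.125 and 0.175 m and horizontal distance between amber and tile between 0.125 and 0.175 m and x of dropper in the frame of stirrer between -0.132 and -0.102 m and y of dropper in the frame of stirrer between -0.015 and 0.015 m and height (world z) of each of amber, dropper below 0.006 m and angle between each of flask, amber, jar_blue, jar_yellow, dropper's own z axis and vertical below 0.12 rad and linear speed of each of flask, amber, jar_blue, jar_yellow, dropper below 0.02 m/s and angular speed of each of flask, amber, jar_blue, jar_yellow, dropper below 0.2 rad/s); the robot touches nothing.
It fails at once if the red-lidded jar is moved more than 15 mm or knocked over (distance of jar_red from where it was at the start of the episode above 0.015 m or angle between jar_red's own z axis and vertical above 0.4 rad).
It fails at once if the porcelain dish is moved more than 15 mm or knocked over (distance of dish from where it was at the start of the episode above 0.015 m or angle between dish's own z axis and vertical above 0.4 rad).
It also fails if it takes over 120 s, if anything falls off the work surface, if the arm or the gripper's body presses on something with over 40 N, if the wrist force passes 120 N, or if a joint passes its speed limit or range.

## Working session

There is one attempt and no reset: what is moved stays moved. The work goes in short steps, Python scripts to look and compute and a tool call to move; the robot and the scene stay as the last step left them, time stands still between calls to the robot, and variables do not carry over. Pictures are saved under pics/ and viewed, about 12 in all and at most 16, crops included, and the job is handed in when it is done.

Besides the shell and the picture viewer there is one more tool, called after "Request:" by a JSON object that holds its "method" and its "body", one argument or row to a line. drive_tool: Moves the arm, as the interface text tells. Its arguments: {"type":"object","properties":{"deltas":{"type":"array"},"newtons":{"type":"number"}},"required":["deltas"]}

```bash
ls; mkdir -p pics; python3 - <<'E'
from bench import env
import cv2
s=env.state()
for k in ("clock","eef_pos","orientation","force","width"): print(k,s[k])
print(env.finger_overhang)
for n in ("scene","side"):
    c=env.read_camera(n); cv2.imwrite(f"pics/{n}0.png",c["img"]); print(n,c["K"].tolist(),c["R"].round(4).tolist(),c["t"].round(4).tolist())
E
```

```text
pics
clock 0.0
eef_pos [ 0.28160161 -0.61278354  0.22071574]
orientation [-2.64416159e+00  1.69482897e+00  2.52500047e-03]
force [-0.01640638  0.59194206 -0.54098532]
width 0.9981282444982833
0.022
scene [[527.7365373256829, 0.0, 279.14720365106643], [0.0, 527.7365373256829, 210.28607453419772], [0.0, 0.0, 1.0]] [[0.1933, 0.9811, -0.004], [0.5239, -0.1067, -0.8451], [-0.8296, 0.1613, -0.5346]] [-0.0983, -0.2276, 1.8781]
side [[530.845327827893, 0.0, 278.6245075767805], [0.0, 530.845327827893, 210.06228407304494], [0.0, 0.0, 1.0]] [[-0.8675, -0.4973, -0.0117], [-0.278, 0.5042, -0.8176], [0.4125, -0.706, -0.5757]] [0.4604, 0.1804, 0.9626]
```

View pics/scene0.png

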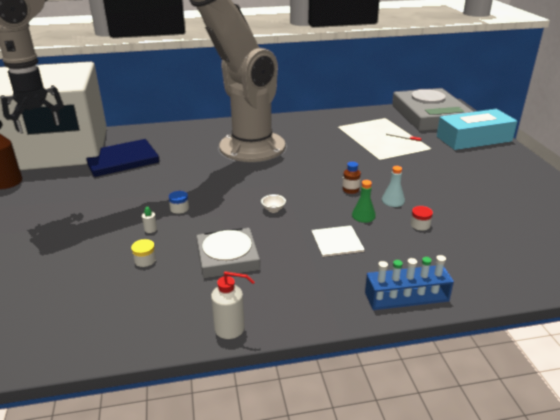

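View pics/side0.png

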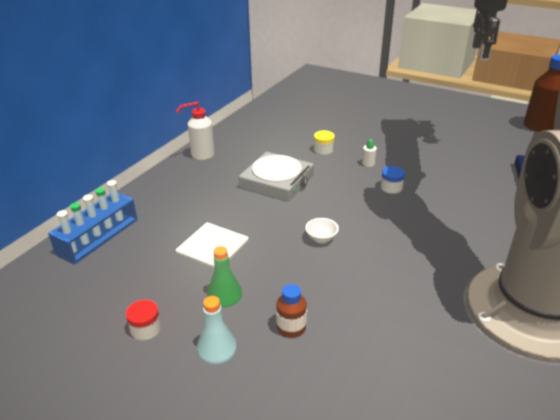

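The scene view shows, by pixel (u,v): flask (395,190), green look-alike (365,203), amber (351,180), red jar (422,218), tile (338,240), stirrer (228,248), dish (273,204), blue jar (178,203), dropper (149,220) and yellow jar (143,253). A wash bottle stands behind the stirrer at (228,310). The side view shows the same items.

```bash
cat > h.py <<'E'
import cv2, numpy as np
from bench import env
def ray(c,uv,z):
    uv=np.atleast_2d(np.float64(uv)); R,t=np.array(c["R"]),np.array(c["t"])
    d=np.linalg.solve(c["K"],np.c_[uv,np.ones(len(uv))].T); d=R.T@d; o=-R.T@t
    return (o[:,None]+d*(z-o[2])/d[2]).T
def blob(img,lo,hi,box):
    """biggest blob in HSV range inside box (u0,v0,u1,v1)"""
    u0,v0,u1,v1=box; m=cv2.inRange(cv2.cvtColor(img,cv2.COLOR_BGR2HSV)[v0:v1,u0:u1],lo,hi)
    cs=cv2.findContours(m,cv2.RETR_EXTERNAL,cv2.CHAIN_APPROX_NONE,offset=(u0,v0))[0]
    return max(cs,key=cv2.contourArea)[:,0,:]
def cen(c):
    m=cv2.moments(c.reshape(-1,1,2)); return (m["m10"]/m["m00"],m["m01"]/m["m00"]) 
E
python3 - <<'E'
from h import *
C={n:env.read_camera(n) for n in("scene","side")}
B=((100,120,50),(125,255,255));Y=((22,120,100),(34,255,255));R_=((0,150,80),(6,255,255));G=((40,100,30),(80,255,200));O=((5,150,150),(20,255,255));W=((0,0,150),(180,60,255))
T={"jar_blue":(B,.041,(160,185,195,215),(375,160,412,188)),
"jar_yellow":(Y,.041,(125,235,162,270),(305,125,345,150)),
"jar_red":(R_,.041,(405,200,440,230),(120,295,165,330)),
"dropper":(G,.058,(138,203,160,220),(360,137,380,155)),
"amber":(B,.081,(340,158,364,172),(280,284,305,305)),
"flask":(O,.104,(385,162,410,177),(198,293,226,314)),
"green":(O,.104,(355,177,380,192),(210,244,232,262)),
"dish":(W,.028,(255,190,292,218),(300,215,345,250)),
"plate":(W,.042,(195,225,262,262),(245,150,308,188)),
"tile":(W,.008,(305,222,370,260),(170,220,255,268))}
for n,((lo,hi),z,b1,b2) in T.items():
    for cn,b in(("scene",b1),("side",b2)):
        c=C[cn];k=blob(c["img"],lo,hi,b);p=ray(c,cen(k),z)[0]
        w=ray(c,k,z);print(n,cn,p.round(4),"ext",np.ptp(w,axis=0).round(3)[:2],end=" ")
        if n=="tile":
            r=cv2.minAreaRect(np.float32(w[:,:2]*1000));print("rect",r,end="")
        if n=="plate": print("ell",cv2.fitEllipse(np.float32(w[:,:2]*1000)),end="")
        print()
E
```

```text
jar_blue scene [ 0.3714 -0.2673  0.041 ] ext [0.065 0.051] 
jar_blue side [ 0.3651 -0.2656  0.041 ] ext [0.055 0.068] 
jar_yellow scene [ 0.6009 -0.3612  0.041 ] ext [0.073 0.053] 
jar_yellow side [ 0.5942 -0.3572  0.041 ] ext [0.061 0.075] 
jar_red scene [0.5883 0.3784 0.041 ] ext [0.067 0.059] 
jar_red side [0.5832 0.3802 0.041 ] ext [0.06  0.058] 
dropper scene [ 0.458  -0.3494  0.058 ] ext [0.042 0.016] 
dropper side [ 0.4597 -0.3494  0.058 ] ext [0.019 0.043] 
amber scene [0.3631 0.2512 0.081 ] ext [0.053 0.036] 
amber side [0.3625 0.2496 0.081 ] ext [0.037 0.043] 
flask scene [0.4492 0.3547 0.104 ] ext [0.037 0.029] 
flask side [0.4504 0.3516 0.104 ] ext [0.028 0.032] 
green scene [0.5118 0.2413 0.104 ] ext [0.039 0.028] 
green side [0.5097 0.2425 0.104 ] ext [0.028 0.029] 
dish scene [ 0.4273 -0.0019  0.028 ] ext [0.079 0.071] 
dish side [ 0.4261 -0.0019  0.028 ] ext [0.076 0.086] 
plate scene [ 0.6392 -0.1559  0.042 ] ext [0.138 0.138] ell ((635.8820190429688, -153.89788818359375), (140.9619903564453, 161.19869995117188), 162.32891845703125)
plate side [ 0.6226 -0.1438  0.042 ] ext [0.144 0.149] ell ((622.8858032226562, -147.2035369873047), (147.24356079101562, 164.3455352783203), 34.613426208496094)
tile scene [0.623  0.1319 0.008 ] ext [0.121 0.115] rect ((620.6463012695312, 132.45407104492188), (114.40826416015625, 121.27297973632812), 89.8350601196289)
tile side [0.6187 0.1332 0.008 ] ext [0.124 0.126] rect ((613.878662109375, 134.66415405273438), (123.45466613769531, 125.64935302734375), 0.10783490538597107)
```

```bash
cat >> h.py <<'E'
from scipy.spatial.transform import Rotation as Rt
def go(*tg):
    """tg: (x,y,z,yawdeg) targets; prints tool-frame turn (deg) and shift from the present pose"""
    s=env.state();R0=Rt.from_rotvec(s["orientation"]);p=np.array(s["eef_pos"])
    print("now",p.round(4),"rot",R0.as_matrix()[:,0].round(3),"f",np.round(s["force"],1),"w",round(s["width"]*85.4,1),"t",round(s["clock"],2))
    for x,y,z,yaw in tg:
        Rg=Rt.from_euler("z",yaw,degrees=True)*Rt.from_euler("x",180,degrees=True)
        print((x,y,z,yaw),(R0.inv()*Rg).as_rotvec(degrees=True).round(1).tolist(),R0.inv().apply(np.array([x,y,z])-p).round(4).tolist())
def wrist(n):
    c=env.read_camera("wrist"); cv2.imwrite(f"pics/{n}.png",c["img"]); return c
E
python3 - <<'E'
from h import *
go((.368,-.266,.22,0))
c=wrist("w0");print(np.array(c["R"]).round(2),c["t"],c["K"][0][0], "cam pos",-np.array(c["R"]).T@c["t"])
E
```

```text
now [ 0.2817 -0.613   0.2211] rot [ 0.418 -0.909 -0.001] f [-0.5  0.4  1. ] w 85.3 t 0.2
(0.368, -0.266, 0.22, 0) [-0.0, 0.1, -65.3] [-0.2793, -0.2233, 0.0014]
[[ 0.42 -0.91  0.  ]
 [-0.87 -0.4   0.3 ]
 [-0.28 -0.13 -0.95]] [-0.67510611 -0.03905186  0.37869301] 323.51687266123764 cam pos [ 0.35280897 -0.58060205  0.37299973]
```

Request:
{"method": "drive_tool", "body": {
  "deltas": [
    [[0,0,-65.3,-0.279,-0.223,0,0.085],[0,0,-65.3,-0.279,-0.223,0,0.085],[0,0,-65.3,-0.279,-0.223,0,0.085],[0,0,-65.3,-0.279,-0.223,0,0.085],[0,0,-65.3,-0.279,-0.223,0,0.085],[0,0,-65.3,-0.279,-0.223,0,0.085],[0,0,-65.3,-0.279,-0.223,0,0.085],[0,0,-65.3,-0.279,-0.223,0,0.085],[0,0,-65.3,-0.279,-0.223,0,0.085]]
  ]
}}

```text
clock: 1.38
eef_pos: [0.3674, -0.2678, 0.2214]
orientation: [-3.141, 0.006, 0.001]
force: [0.1, 0.1, -0.4]
width: 0.996
```

```bash
python3 - <<'E'
from h import *
go((.368,-.266,.03,0))
c=wrist("w1")
E
```

```text
now [ 0.3674 -0.2678  0.2214] rot [ 1.    -0.004 -0.001] f [ 0.1  0.1 -0.4] w 85.0 t 1.38
(0.368, -0.266, 0.03, 0) [-0.0, 0.0, -0.2] [0.0007, -0.0017, 0.1914]
```

View pics/w1.png

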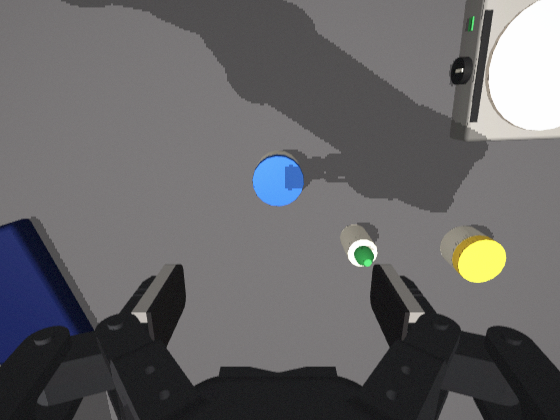

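The wrist view shows the blue lid at (278,180), dropper tip (366,260), yellow lid (479,259), and the stirrer's front with its knob at (460,70).

```bash
python3 - <<'E'
from h import *
c=env.read_camera("wrist")
for n,lo,hi,z,b in(("blue",(98,120,60),(125,255,255),.045,(240,140,320,220)),("yel",(22,120,100),(34,255,255),.045,(440,220,520,300)),("tip",(40,100,20),(85,255,255),.06,(335,235,390,275))):
    k=blob(c["img"],lo,hi,b);h=cv2.convexHull(k)[:,0]
    w=ray(c,h,z)[:,:2]*1000
    print(n,cen(k),cv2.minEnclosingCircle(np.float32(w)))
d=blob(c["img"],(0,0,150),(180,70,255),(335,220,385,270));print("body",cv2.minEnclosingCircle(np.float32(ray(c,d,.048)[:,:2]*1000)))
# knob: dark
print("knob",ray(c,[(460,70)],.02), "strip ends",ray(c,[(489,12),(474,121)],.036),"tip",ray(c,[(368,263)],.07))
E
```

```text
blue (277.8559442906284, 180.30489134994545) ((368.41107177734375, -268.7099304199219), 27.40022087097168)
yel (478.6458777540867, 258.7151741293532) ((594.155029296875, -359.94207763671875), 31.696117401123047)
tip (363.6598639455782, 255.8150896722325) ((460.2918395996094, -348.35516357421875), 12.649886131286621)
body ((456.2104797363281, -341.17364501953125), 26.57743263244629)
knob [[ 0.55317805 -0.16001447  0.02      ]] strip ends [[ 0.56312236 -0.1119926   0.036     ]
 [ 0.56704361 -0.20920896  0.036     ]] tip [[ 0.46237485 -0.35082102  0.07      ]]
```

Request:
{"method": "drive_tool", "body": {
  "deltas": [
    [[0,0,0,0.001,0.001,0.06,0.085],[0,0,0,0.001,0.001,0.12,0.085],[0,0,0,0.001,0.001,0.165,0.085],[0,0,0,0.001,0.001,0.19,0.085],[0,0,0,0.001,0.001,0.19,0.045],[0,0,0,0.001,0.001,0.19,0.045],[0,0,0,0.001,0.001,0.19,0.045],[0,0,0,0.001,0.001,0.19,0.045],[0,0,0,0.001,0.001,0.16,0.045],[0,0,0,0.001,0.001,0.11,0.045],[0,0,0,0.001,0.001,0.06,0.045],[0,0,0,0.001,0.001,0.04,0.045]]
  ],
  "newtons": 40
}}

```text
clock: 2.98
eef_pos: [0.3703, -0.2697, 0.1861]
orientation: [3.138, -0.006, 0.009]
force: [0.4, 0.8, -0.1]
width: 0.528
```

```bash
python3 - <<'E'
from h import *
go((.62,.134,.2,0))
E
```

```text
now [ 0.3703 -0.2697  0.1861] rot [ 1.    -0.004  0.006] f [ 0.4  0.8 -0.1] w 45.1 t 2.98
(0.62, 0.134, 0.2, 0) [0.2, -0.3, -0.2] [0.2484, -0.4045, -0.0141]
```

```bash
python3 - <<'E'
from h import *
c=wrist("w2")
E
```

```text
(no output)
```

View pics/w2.png

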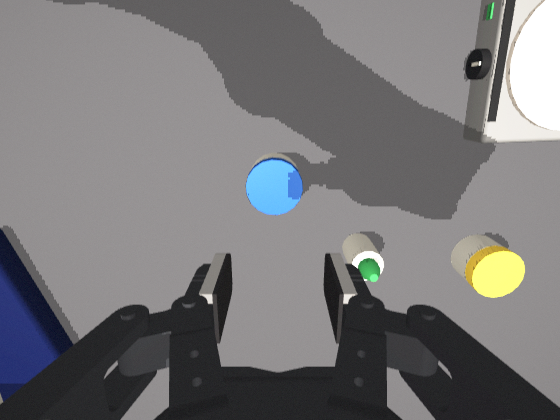

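The jar was not taken: the lid is still at (274,187) on the bench with empty fingers. I'll check the projection, then descend again without closing.

```bash
python3 - <<'E'
from h import *
c=env.read_camera("wrist")
for X in [(.3703,-.2697,.045),(.3703,-.2697,.186-.02)]:
    q=np.array(c["K"])@(np.array(c["R"])@np.array(X)+c["t"]);print(q[:2]/q[2])
k=blob(c["img"],(98,120,60),(125,255,255),(230,140,320,230));print(cv2.minEnclosingCircle(np.float32(ray(c,k,.045)[:,:2]*1000)))
go((.368,-.268,.028,0))
E
```

```text
[275.01527995 187.22552784]
[275.36203527 240.76813133]
((368.52215576171875, -268.4415283203125), 27.35590934753418)
now [ 0.3704 -0.2698  0.1853] rot [ 1.    -0.004  0.006] f [ 0.9 -0.2 -0.1] w 44.8 t 3.08
(0.368, -0.268, 0.028, 0) [0.2, -0.3, -0.2] [-0.0033, -0.0025, 0.1573]
```

Request:
{"method": "drive_tool", "body": {
  "deltas": [
    [[0,0,0,-0.003,-0.002,0,0.085],[0,0,0,-0.003,-0.002,0.03,0.085],[0,0,0,-0.003,-0.002,0.08,0.085],[0,0,0,-0.003,-0.002,0.12,0.085],[0,0,0,-0.003,-0.002,0.15,0.085],[0,0,0,-0.003,-0.002,0.157,0.085],[0,0,0,-0.003,-0.002,0.157,0.085]]
  ]
}}

```text
clock: 3.95
eef_pos: [0.3681, -0.2682, 0.0282]
orientation: [3.138, -0.005, 0.008]
force: [0.8, -0.1, 0.9]
width: 0.998
```

Request:
{"method": "drive_tool", "body": {
  "deltas": [
    [[0,0,0,0,0,0,0.04],[0,0,0,0,0,0,0.04],[0,0,0,0,0,0,0.04],[0,0,0,0,0,0,0.04]]
  ],
  "newtons": 50
}}

```text
clock: 4.45
eef_pos: [0.3687, -0.2687, 0.0298]
orientation: [3.137, -0.006, 0.01]
force: [-2.8, 1.9, 13.6]
width: 0.591
```

Request:
{"method": "drive_tool", "body": {
  "deltas": [
    [[0,0,0,0,0,-0.006,0.03],[0,0,0,0,0,-0.006,0.03],[0,0,0,0,0,-0.006,0.03]]
  ],
  "newtons": 50
}}

```text
clock: 4.82
eef_pos: [0.3686, -0.2688, 0.0359]
orientation: [3.136, -0.006, 0.01]
force: [0.0, -0.3, -0.5]
width: 0.59
```

```bash
python3 - <<'E'
from h import *
c=wrist("w3");go((.368,-.268,.028,0))
E
```

```text
now [ 0.3685 -0.2687  0.0358] rot [ 1.    -0.004  0.006] f [-0.8 -0.4 -1.4] w 50.0 t 4.88
(0.368, -0.268, 0.028, 0) [0.3, -0.4, -0.2] [-0.0006, -0.0007, 0.0078]
```

View pics/w3.png

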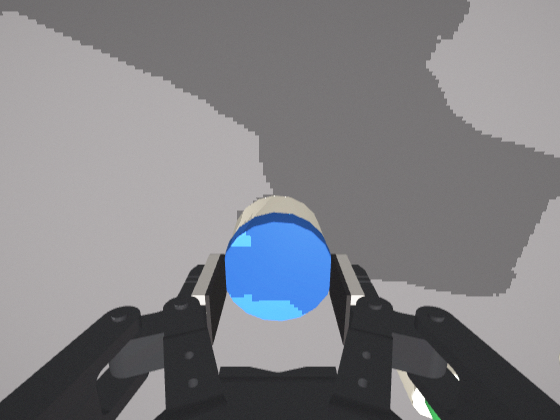

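Now the lid sits between the pads (centre about (278,265)). I'll lift and check the width.

Request:
{"method": "drive_tool", "body": {
  "deltas": [
    [[0,0,0,0,0,-0.02,0.03],[0,0,0,0,0,-0.05,0.03],[0,0,0,0,0,-0.1,0.03],[0,0,0,0,0,-0.14,0.03],[0,0,0,0,0,-0.14,0.03]]
  ]
}}

```text
clock: 5.5
eef_pos: [0.3694, -0.269, 0.1784]
orientation: [3.133, -0.006, 0.017]
force: [-0.7, 0.8, -1.5]
width: 0.592
```

```bash
python3 - <<'E'
from h import *
c=env.read_camera("wrist");go((.61,.09,.23,0),(.62,.134,.2,0))
k=blob(c["img"],(98,120,60),(125,255,255),(200,140,360,350));print(cen(k))
p=env.state()["eef_pos"][2]
print(cv2.minEnclosingCircle(np.float32(ray(c,k,p+.01)[:,:2]*1000)))
E
```

```text
now [ 0.3681 -0.2684  0.1766] rot [ 1.    -0.004  0.008] f [-0.2 -0.1 -0.6] w 50.1 t 5.55
(0.61, 0.09, 0.23, 0) [0.4, -0.5, -0.2] [0.2408, -0.3591, -0.0538]
(0.62, 0.134, 0.2, 0) [0.4, -0.5, -0.2] [0.2504, -0.4033, -0.024]
(277.390219341609, 266.8381669046834)
((369.5849609375, -270.8869323730469), 30.178850173950195)
```

Request:
{"method": "drive_tool", "body": {
  "deltas": [
    [[0.4,-0.5,0,0.04,-0.05,-0.04,0.03],[0.4,-0.5,0,0.08,-0.1,-0.05,0.03],[0.4,-0.5,0,0.12,-0.15,-0.05,0.03],[0.4,-0.5,0,0.16,-0.2,-0.05,0.03],[0.4,-0.5,0,0.2,-0.25,-0.05,0.03],[0.4,-0.5,0,0.23,-0.29,-0.05,0.03],[0.4,-0.5,0,0.24,-0.309,-0.05,0.03],[0.4,-0.5,0,0.24,-0.309,-0.05,0.03]]
  ]
}}

```text
clock: 6.55
eef_pos: [0.6085, 0.0432, 0.2239]
orientation: [-3.139, -0.001, 0.007]
force: [-0.1, -0.7, 0.2]
width: 0.592
```

```bash
python3 - <<'E'
from h import *
c=wrist("w4");go((.62,.134,.1,0))
E
```

```text
now [0.6081 0.0408 0.2241] rot [ 1.    -0.002 -0.004] f [-0.4 -0.5 -0.6] w 49.9 t 6.6
(0.62, 0.134, 0.1, 0) [-0.0, 0.3, -0.1] [0.0123, -0.0931, 0.1241]
```

View pics/w4.png

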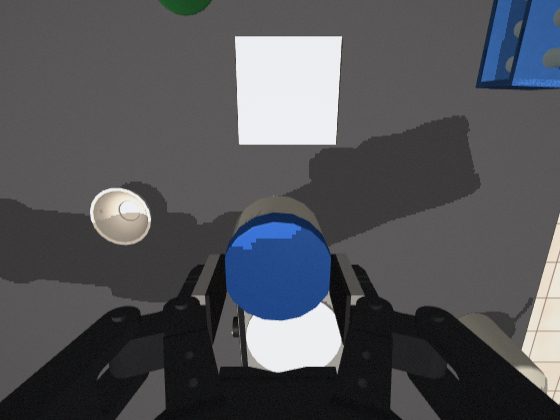

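The tile is at (288,90), fully visible; the held jar is at (278,265), the dish at (120,217), and the plate is partly visible at (293,337).

```bash
python3 - <<'E'
from h import *
c=env.read_camera("wrist")
k=blob(c["img"],(0,0,190),(180,60,255),(210,20,370,160))
w=np.float32(ray(c,k,.008)[:,:2]*1000);print("tile",cv2.minAreaRect(w))
k=blob(c["img"],(98,120,60),(125,255,255),(200,140,360,350));z=env.state()["eef_pos"][2]
print("lid",[cv2.minEnclosingCircle(np.float32(ray(c,k,z+d)[:,:2]*1000)) for d in(.015,.02)])
a=ray(c,k,z+.015);print(a[:,:2].min(0),a[:,:2].max(0))
go()
E
```

```text
tile ((618.933349609375, 130.76199340820312), (108.88619232177734, 109.29612731933594), 89.94135284423828)
lid [((607.93408203125, 43.21479415893555), 28.420764923095703), ((607.9719848632812, 45.97840118408203), 27.38056182861328)]
[0.58351464 0.01513159] [0.63340851 0.07121078]
now [0.6079 0.0393 0.2244] rot [ 1.    -0.004 -0.004] f [-0.2 -0.6 -0.2] w 50.2 t 6.65
```

Request:
{"method": "drive_tool", "body": {
  "deltas": [
    [[0,0.3,0,0.011,-0.045,0.04,0.03],[0,0.3,0,0.011,-0.09,0.09,0.03],[0,0.3,0,0.011,-0.09,0.14,0.03],[0,0.3,0,0.011,-0.09,0.17,0.03],[0,0.3,0,0.011,-0.09,0.178,0.03],[0,0.3,0,0.011,-0.09,0.182,0.03],[0,0.3,0,0.011,-0.09,0.182,0.03]]
  ]
}}

```text
clock: 7.52
eef_pos: [0.6194, 0.1288, 0.0436]
orientation: [3.141, -0.008, 0.005]
force: [0.5, 0.3, 0.4]
width: 0.582
```

```bash
python3 - <<'E'
from h import *
go((.619,.129,.038,0))
E
```

```text
now [0.6194 0.1288 0.0436] rot [ 1.    -0.005  0.003] f [0.5 0.3 0.4] w 49.7 t 7.53
(0.619, 0.129, 0.038, 0) [0.0, -0.2, -0.3] [-0.0005, -0.0002, 0.0056]
```

Request:
{"method": "drive_tool", "body": {
  "deltas": [
    [[0,0,0,0,0,0.002,0.03],[0,0,0,0,0,0.004,0.03],[0,0,0,0,0,0.006,0.03],[0,0,0,0,0,0.006,0.03]]
  ]
}}

```text
clock: 8.02
eef_pos: [0.6197, 0.129, 0.0382]
orientation: [3.142, -0.008, 0.006]
force: [-1.8, 0.3, 4.1]
width: 0.584
```

Contact (4 N). I'll release by opening, then rise.

Request:
{"method": "drive_tool", "body": {
  "deltas": [
    [[0,0,0,0,0,0,0.07],[0,0,0,0,0,0,0.085],[0,0,0,0,0,0,0.085],[0,0,0,0,0,-0.04,0.085],[0,0,0,0,0,-0.09,0.085],[0,0,0,0,0,-0.15,0.085],[0,0,0,0,0.06,-0.2,0.085],[0,0,0,0,0.12,-0.2,0.085],[0,0,0,0,0.15,-0.2,0.085]]
  ]
}}

```text
clock: 9.15
eef_pos: [0.6186, -0.0247, 0.2394]
orientation: [3.14, -0.012, 0.009]
force: [0.7, -0.4, 0.4]
width: 1.0
```

```bash
python3 - <<'E'
from h import *
c=env.read_camera("wrist")
cv2.imwrite("pics/w5.png",c["img"])
hsv=cv2.cvtColor(c["img"],cv2.COLOR_BGR2HSV)
k=blob(c["img"],(98,120,60),(125,255,255),(200,20,380,200))
w=np.float32(ray(c,k,.053)[:,:2]*1000);print("blue",cv2.minEnclosingCircle(w),w.min(0),w.max(0))
go((.597,-.36,.2,0))
E
```

```text
blue ((620.0891723632812, 123.66529083251953), 26.000951766967773) [594.0928  100.22766] [646.08997  124.832924]
now [ 0.6184 -0.0314  0.2386] rot [ 1.    -0.014  0.004] f [ 0.4 -5.3  0. ] w 85.6 t 9.2
(0.597, -0.36, 0.2, 0) [0.3, -0.2, -0.8] [-0.0168, 0.3286, 0.0402]
```

View pics/w5.png

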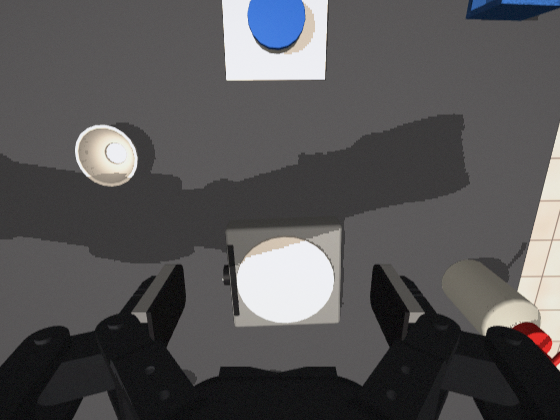

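The blue jar stands on the tile at (276,18), the whole stirrer is visible with its plate at (286,280) and the knob at (228,275), and the dish is at (106,155), untouched.

```bash
python3 - <<'E'
from h import *
c=env.read_camera("wrist");im=c["img"]
k=blob(im,(0,0,150),(180,60,255),(240,232,340,326))
w=np.float32(ray(c,cv2.convexHull(k)[:,0],.042)[:,:2]*1000);print("plate",cv2.minEnclosingCircle(w),cv2.fitEllipse(w))
g=cv2.cvtColor(im,cv2.COLOR_BGR2GRAY)
s=blob(im,(0,0,0),(180,255,40),(229,243,242,318));r=cv2.minAreaRect(np.float32(ray(c,s,.037)[:,:2]*1000));print("strip",r)
k=blob(im,(98,120,60),(125,255,255),(200,0,380,200));w=np.float32(ray(c,k,.053)[:,:2]*1000);print("blue",cv2.minEnclosingCircle(w),w.min(0),w.max(0))
q=blob(im,(0,0,0),(180,255,40),(215,262,230,288));w=ray(c,q,.02);print("knob",w.mean(0),w.min(0),w.max(0))
go((.597,-.36,.2,0),(.595,-.36,.031,0))
E
```

```text
plate ((630.2426147460938, -161.52528381347656), 85.81404113769531) ((638.630859375, -168.6913299560547), (145.26171875, 173.52316284179688), 127.80538177490234)
strip ((563.3834228515625, -128.75340270996094), (6.254232883453369, 28.04754638671875), 2.0018491744995117)
blue ((620.1076049804688, 126.43636322021484), 26.495756149291992) [594.1183   100.247406] [646.37915 133.3566 ]
knob [ 0.5527912  -0.15415464  0.02      ] [ 0.54960841 -0.15909497  0.02      ] [ 0.55620076 -0.1490177   0.02      ]
now [ 0.6182 -0.0284  0.2381] rot [ 1.    -0.014  0.004] f [-0.3 -0.7  0.4] w 85.2 t 9.25
(0.597, -0.36, 0.2, 0) [0.2, -0.2, -0.8] [-0.0168, 0.3317, 0.0393]
(0.595, -0.36, 0.031, 0) [0.2, -0.2, -0.8] [-0.0194, 0.3311, 0.2083]
```

```bash
python3 - <<'E'
from h import *
c=env.read_camera("wrist");im=c["img"]
k=blob(im,(0,0,225),(180,40,255),(238,240,336,326))
w=np.float32(ray(c,cv2.convexHull(k)[:,0],.042)[:,:2]*1000);print("plate",cv2.fitEllipse(w),w.min(0),w.max(0))
print(ray(c,[(237,280),(335,280),(286,237),(286,323)],.042).round(4))
print("strip",ray(c,[(232,247),(237,314)],.036).round(4),"corners",ray(c,[(228,226),(343,222),(237,327),(341,323)],.036).round(4))
go((.597,-.36,.2,0))
E
```

```text
plate ((629.35107421875, -160.28529357910156), (111.57369995117188, 120.13066101074219), 103.19497680664062) [ 569.6142  -216.19675] [ 687.40576 -106.4058 ]
[[ 0.5685 -0.1584  0.042 ]
 [ 0.6883 -0.1604  0.042 ]
 [ 0.6287 -0.1023  0.042 ]
 [ 0.6281 -0.2221  0.042 ]]
strip [[ 0.564  -0.1169  0.036 ]
 [ 0.5651 -0.2119  0.036 ]] corners [[ 0.5609 -0.0898  0.036 ]
 [ 0.6957 -0.0869  0.036 ]
 [ 0.564  -0.2319  0.036 ]
 [ 0.7    -0.2281  0.036 ]]
now [ 0.6181 -0.0246  0.238 ] rot [ 1.    -0.01   0.003] f [-0.2  0.9 -0.6] w 84.7 t 9.3
(0.597, -0.36, 0.2, 0) [0.1, -0.2, -0.6] [-0.0178, 0.3355, 0.0384]
```

Request:
{"method": "drive_tool", "body": {
  "deltas": [
    [[0,0,-0.6,-0.01,0.06,0,0.085],[0,0,-0.6,-0.018,0.12,0.02,0.085],[0,0,-0.6,-0.018,0.18,0.038,0.085],[0,0,-0.6,-0.018,0.23,0.038,0.085],[0,0,-0.6,-0.018,0.28,0.038,0.085],[0,0,-0.6,-0.018,0.32,0.038,0.085],[0,0,-0.6,-0.018,0.335,0.038,0.085],[0,0,-0.6,-0.018,0.335,0.038,0.085],[0,0,-0.6,-0.018,0.335,0.038,0.085],[0,0,-0.6,-0.018,0.335,0.038,0.085]]
  ]
}}

```text
clock: 10.55
eef_pos: [0.5976, -0.3571, 0.2007]
orientation: [3.141, 0.005, 0.006]
force: [-0.5, -0.8, 0.8]
width: 0.995
```

```bash
python3 - <<'E'
from h import *
for i in range(2):
    go();c=env.read_camera("wrist");im=c["img"]
    k=blob(im,(22,120,100),(34,255,255),(200,100,380,300));w=np.float32(ray(c,k,.045)[:,:2]*1000);print("yel",cv2.minEnclosingCircle(w),w.min(0),w.max(0))
cv2.imwrite("pics/w6.png",im)
go((.597,-.36,.033,0))
E
```

```text
now [ 0.5976 -0.3571  0.2007] rot [1.    0.003 0.004] f [-0.5 -0.8  0.8] w 85.0 t 10.55
yel ((600.1214599609375, -357.5029296875), 26.459087371826172) [ 575.05054 -368.5464 ] [ 624.1665  -333.72934]
now [ 0.5974 -0.3576  0.2007] rot [1.    0.003 0.004] f [-0.3 -0.3  0.3] w 85.1 t 10.6
yel ((599.445068359375, -359.04425048828125), 26.52712631225586) [ 574.8822  -369.11047] [ 624.8051  -334.27267]
now [ 0.5973 -0.3581  0.2007] rot [1.    0.002 0.004] f [-0.2  1.4  0.2] w 85.3 t 10.65
(0.597, -0.36, 0.033, 0) [0.1, -0.2, 0.1] [-0.0009, 0.0017, 0.1677]
```

View pics/w6.png

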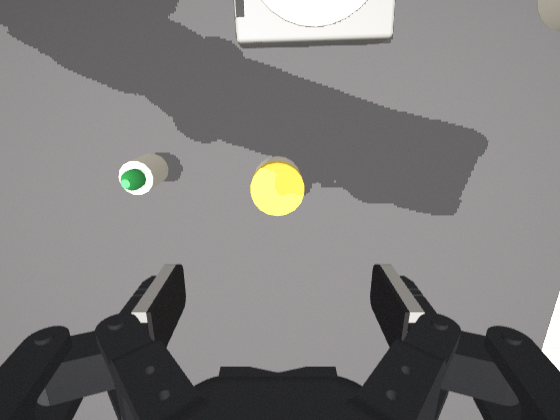

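The yellow lid is at (277,189), right under the tool, with the dropper at (140,175). Descending and closing.

Request:
{"method": "drive_tool", "body": {
  "deltas": [
    [[0,0,0,0.001,0.003,0.05,0.085],[0,0,0,0.001,0.003,0.1,0.085],[0,0,0,0.001,0.003,0.145,0.085],[0,0,0,0.001,0.003,0.167,0.085],[0,0,0,0.001,0.003,0.167,0.085],[0,0,0,0.001,0.003,0.167,0.03],[0,0,0,0.001,0.003,0.167,0.03],[0,0,0,0.001,0.003,0.167,0.03],[0,0,0,0.001,0.003,0.167,0.03],[0,0,0,0.001,0.003,0.167,0.03]]
  ]
}}

```text
clock: 11.9
eef_pos: [0.5986, -0.3617, 0.0352]
orientation: [3.14, 0.002, 0.005]
force: [-2.1, 1.0, 7.0]
width: 0.355
```

Request:
{"method": "drive_tool", "body": {
  "deltas": [
    [[0,0,0,0,0,-0.01,0.03],[0,0,0,0,0,-0.04,0.03],[0,0,0,0,0,-0.09,0.03],[0,0,0,0,0,-0.14,0.03],[0,0,0,0,0,-0.18,0.03],[0,0,0,0,0,-0.19,0.03],[0,0,0,0,0,-0.19,0.03]]
  ]
}}

```text
clock: 12.78
eef_pos: [0.5981, -0.3614, 0.2257]
orientation: [3.139, 0.002, 0.007]
force: [0.5, 0.8, -0.8]
width: 0.35
```

```bash
python3 - <<'E'
from h import *
c=env.read_camera("wrist");im=c["img"];z=env.state()["eef_pos"][2]
k=blob(im,(22,120,100),(34,255,255),(200,180,380,350));w=np.float32(ray(c,k,z+.014)[:,:2]*1000);print("yel",cen(k),cv2.minEnclosingCircle(w),w.min(0),w.max(0))
go((.62,-.01,.23,0),(.62,.04,.23,0))
E
```

```text
yel (276.20088790233075, 189.8070662227155) ((597.7133178710938, -317.40814208984375), 11.086104393005371) [ 586.6354  -327.10864] [ 608.76526 -316.45923]
now [ 0.5974 -0.3612  0.2243] rot [1.    0.002 0.002] f [ 0.2 -0.5 -0.1] w 29.9 t 12.82
(0.62, -0.01, 0.23, 0) [0.1, -0.1, 0.1] [0.0231, -0.3511, -0.0063]
(0.62, 0.04, 0.23, 0) [0.1, -0.1, 0.1] [0.0232, -0.4011, -0.0063]
```

```bash
python3 - <<'E'
from h import *
c=wrist("w7");im=c["img"]
k=blob(im,(22,120,100),(34,255,255),(150,100,400,330));w=np.float32(ray(c,k,.045)[:,:2]*1000);print("yel",cen(k),cv2.minEnclosingCircle(w),w.min(0),w.max(0))
go()
E
```

```text
yel (277.20292781423524, 178.96146727242132) ((598.3225708007812, -361.5235290527344), 27.62467384338379) [ 571.73566 -388.6282 ] [ 624.41986 -333.9008 ]
now [ 0.5971 -0.361   0.2234] rot [1.    0.002 0.001] f [-0.  -0.5 -1.1] w 29.8 t 12.88
```

View pics/w7.png

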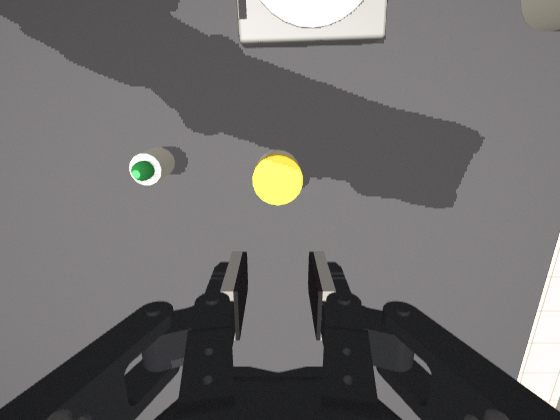

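The yellow jar is untouched at (.598,-.361), and the fingers closed to 30 mm without holding it. I'll repeat at the lower height that worked for the blue jar, and inspect before lifting.

Request:
{"method": "drive_tool", "body": {
  "deltas": [
    [[0,0,0,0.001,0.0,0,0.085],[0,0,0,0.001,0.0,0.05,0.085],[0,0,0,0.001,0.0,0.1,0.085],[0,0,0,0.001,0.0,0.15,0.085],[0,0,0,0.001,0.0,0.19,0.085],[0,0,0,0.001,0.0,0.195,0.085],[0,0,0,0.001,0.0,0.195,0.085],[0,0,0,0.001,0.0,0.195,0.085]]
  ]
}}

```text
clock: 13.88
eef_pos: [0.5997, -0.3618, 0.0306]
orientation: [3.139, 0.002, 0.006]
force: [0.8, 0.8, 0.0]
width: 0.993
```

Request:
{"method": "drive_tool", "body": {
  "deltas": [
    [[0,0,0,0,0,0,0.055],[0,0,0,0,0,0,0.055],[0,0,0,0,0,0,0.055]]
  ]
}}

```text
clock: 14.25
eef_pos: [0.6003, -0.3622, 0.0316]
orientation: [3.138, 0.002, 0.008]
force: [0.3, 1.2, 4.0]
width: 0.641
```

```bash
python3 - <<'E'
from h import *
go();c=wrist("w8")
E
```

```text
now [ 0.6003 -0.3622  0.0316] rot [1.    0.001 0.005] f [0.3 1.2 4. ] w 54.8 t 14.25
```

View pics/w8.png

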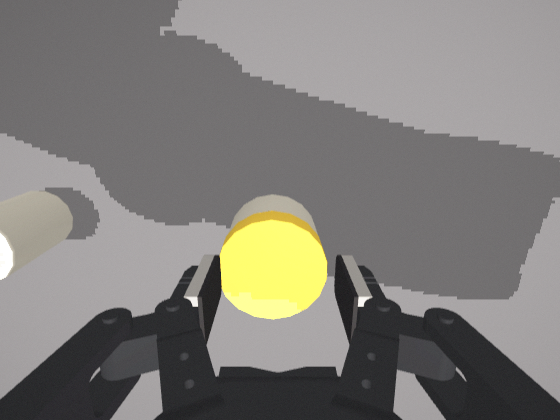

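```bash
python3 - <<'E'
from h import *
c=env.read_camera("wrist")
def pj(X):
    q=np.array(c["K"])@(np.array(c["R"])@np.array(X)+c["t"]);return (q[:2]/q[2]).round(0)
for dz in(-.02,-.01,0,.01,.02):
    print(dz,[pj((.6003-.0285,-.3622+dy,.0316+dz)) for dy in(-.011,0,.011)])
print(pj((.599,-.3615,.045)))
E
```

```text
-0.02 [array([228., 260.]), array([227., 243.]), array([226., 225.])]
-0.01 [array([226., 268.]), array([225., 250.]), array([224., 232.])]
0 [array([223., 277.]), array([222., 259.]), array([221., 239.])]
0.01 [array([220., 288.]), array([219., 268.]), array([218., 248.])]
0.02 [array([217., 299.]), array([215., 279.]), array([214., 257.])]
[274. 270.]
```

The pads' tips look to be at lid-top level (tip pixels (220,255) and (336,255), about 0.153 m from the camera), so they stand higher than the nominal overhang suggests. I'll open and probe lower, gently.

Request:
{"method": "drive_tool", "body": {
  "deltas": [
    [[0,0,0,0,0,0,0.085],[0,0,0,0,0,0,0.085],[0,0,0,-0.001,0,0.004,0.085],[0,0,0,-0.001,0,0.008,0.085],[0,0,0,-0.001,0,0.01,0.085],[0,0,0,-0.001,0,0.01,0.085]]
  ]
}}

```text
clock: 15.1
eef_pos: [0.5992, -0.3621, 0.0212]
orientation: [3.139, 0.002, 0.007]
force: [-0.3, 0.1, 0.5]
width: 0.995
```

Request:
{"method": "drive_tool", "body": {
  "deltas": [
    [[0,0,0,0,0,0,0.04],[0,0,0,0,0,0,0.04],[0,0,0,0,0,0,0.04],[0,0,0,0,0,0,0.04]]
  ],
  "newtons": 50
}}

```text
clock: 15.6
eef_pos: [0.5996, -0.3623, 0.0218]
orientation: [3.138, 0.002, 0.009]
force: [-0.1, -0.1, 5.8]
width: 0.602
```

```bash
python3 - <<'E'
from h import *
go();c=wrist("w9")
E
```

```text
now [ 0.5996 -0.3623  0.0218] rot [1.    0.001 0.006] f [-0.1 -0.1  5.8] w 51.4 t 15.6
```

View pics/w9.png

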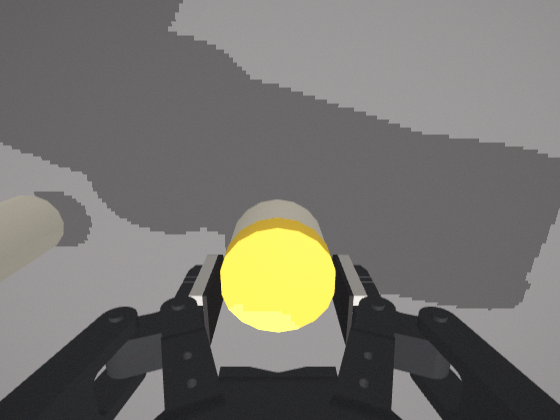

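The lid now spans pixels 222–336, but the tips (v≈256) still appear only at lid level. I'll open and go 10 mm lower, watching the force.

Request:
{"method": "drive_tool", "body": {
  "deltas": [
    [[0,0,0,0,0,0,0.085],[0,0,0,0,0,0,0.085],[0,0,0,0,0,0.004,0.085],[0,0,0,0,0,0.007,0.085],[0,0,0,0,0,0.01,0.085],[0,0,0,0,0,0.01,0.085]]
  ]
}}

```text
clock: 16.4
eef_pos: [0.5994, -0.3622, 0.0114]
orientation: [3.138, 0.002, 0.008]
force: [0.0, 0.9, 0.1]
width: 0.997
```

Request:
{"method": "drive_tool", "body": {
  "deltas": [
    [[0,0,0,0,0,0,0.06],[0,0,0,0,0,0,0.045],[0,0,0,0,0,0,0.045],[0,0,0,0,0,0,0.045]]
  ],
  "newtons": 50
}}

```text
clock: 16.9
eef_pos: [0.5998, -0.3623, 0.0119]
orientation: [3.138, 0.002, 0.009]
force: [1.2, 0.6, 2.8]
width: 0.611
```

Firm at 52 mm with only 2.8 N, so the tips really stand about 20 mm above the reported TCP. I'll lift and carry the jar toward the tile.

Request:
{"method": "drive_tool", "body": {
  "deltas": [
    [[0,0,0,0,0,-0.02,0.03],[0,0,0,0,0,-0.07,0.03],[0,0,0,0,0,-0.12,0.03],[0,0,0,0,0,-0.17,0.03],[0,0,0,0,0,-0.2,0.03],[0,0,0,0,0,-0.2,0.03]]
  ]
}}

```text
clock: 17.65
eef_pos: [0.6001, -0.3622, 0.2161]
orientation: [3.135, 0.002, 0.018]
force: [-0.2, -0.1, -1.7]
width: 0.613
```

```bash
python3 - <<'E'
from h import *
go((.62,.03,.215,0))
E
```

```text
now [ 0.6001 -0.3622  0.2161] rot [1.    0.001 0.011] f [-0.2 -0.1 -1.7] w 52.3 t 17.65
(0.62, 0.03, 0.215, 0) [0.4, -0.6, 0.1] [0.0204, -0.3921, -0.0012]
```

Request:
{"method": "drive_tool", "body": {
  "deltas": [
    [[0.4,-0.6,0,0.002,-0.03,0,0.03],[0.4,-0.6,0,0.005,-0.08,0,0.03],[0.4,-0.6,0,0.01,-0.14,0,0.03],[0.4,-0.6,0,0.012,-0.2,0,0.03],[0.4,-0.6,0,0.015,-0.26,0,0.03],[0.4,-0.6,0,0.018,-0.32,0,0.03],[0.4,-0.6,0,0.02,-0.365,0,0.03],[0.4,-0.6,0,0.02,-0.385,0,0.03],[0.4,-0.6,0,0.02,-0.392,0,0.03],[0.4,-0.6,0,0.02,-0.392,0,0.03],[0.4,-0.6,0,0.02,-0.392,0,0.03]]
  ]
}}

```text
clock: 19.02
eef_pos: [0.6197, 0.0274, 0.2135]
orientation: [3.141, -0.003, 0.001]
force: [0.6, 0.1, -1.5]
width: 0.607
```

```bash
cat >> h.py <<'E'
def circ(c,lo,hi,box,z,r):
    """disc seen from the wrist: centre by least squares with known radius on the near(-y) rim and the sides"""
    k=cv2.convexHull(blob(c["img"],lo,hi,box))[:,0]; w=ray(c,k,z)[:,:2]
    return np.r_[(w[:,0].min()+w[:,0].max())/2, w[:,1].min()+r].round(4), (np.ptp(w,axis=0)/2).round(4)
E
python3 - <<'E'
from h import *
for i in range(2):
    c=env.read_camera("wrist");im=c["img"];z=env.state()["eef_pos"][2];go()
    print("blue",circ(c,(98,120,60),(125,255,255),(200,0,380,185),.053,.027))
    print("yel in hand",circ(c,(22,120,60),(34,255,255),(180,180,390,370),z+.033,.027))
cv2.imwrite("pics/w10.png",im)
go((.62,.127,.08,0))
E
```

```text
now [0.6197 0.0276 0.2136] rot [ 1.    -0.002  0.   ] f [ 0.1  1.  -0.9] w 52.1 t 19.07
blue (array([0.6202, 0.1298]), array([0.0261, 0.0258]))
yel in hand (array([0.62  , 0.0278]), array([0.0262, 0.0289]))
now [0.6197 0.028  0.2137] rot [ 1.    -0.001  0.001] f [-0.   0.4 -0.9] w 52.4 t 19.12
blue (array([0.6202, 0.1292]), array([0.0261, 0.0259]))
yel in hand (array([0.6201, 0.0281]), array([0.0262, 0.0289]))
now [0.6197 0.028  0.2137] rot [ 1.    -0.001  0.001] f [-0.   0.4 -0.9] w 52.4 t 19.12
(0.62, 0.127, 0.08, 0) [0.0, -0.0, -0.1] [0.0001, -0.099, 0.1337]
```

View pics/w10.png

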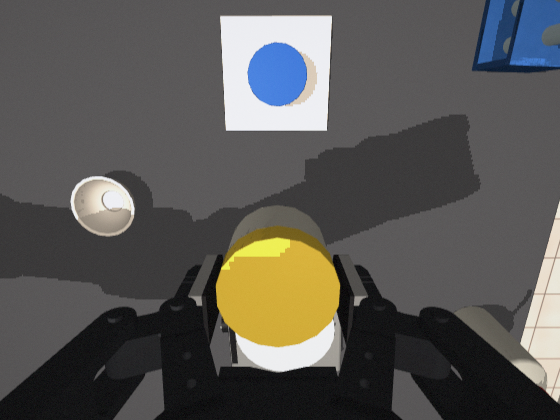

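The blue jar sits centred on the tile at (277,74), and the held yellow jar is at (278,287), upright. I'll move over the blue jar and lower.

Request:
{"method": "drive_tool", "body": {
  "deltas": [
    [[0,0,0,0,-0.03,0.01,0.03],[0,0,0,0,-0.07,0.03,0.03],[0,0,0,0,-0.101,0.06,0.03],[0,0,0,0,-0.101,0.1,0.03],[0,0,0,0,-0.101,0.13,0.03],[0,0,0,0,-0.101,0.139,0.03],[0,0,0,0,-0.101,0.142,0.03],[0,0,0,0,-0.101,0.142,0.03]]
  ]
}}

```text
clock: 20.12
eef_pos: [0.6208, 0.129, 0.0728]
orientation: [-3.141, 0.003, -0.004]
force: [-0.2, 0.7, -1.7]
width: 0.616
```

Request:
{"method": "drive_tool", "body": {
  "deltas": [
    [[0,0,0,-0.001,0,0.003,0.03],[0,0,0,-0.001,0,0.005,0.03],[0,0,0,-0.001,0,0.007,0.03],[0,0,0,-0.001,0,0.007,0.03]]
  ]
}}

```text
clock: 20.62
eef_pos: [0.6197, 0.1289, 0.0657]
orientation: [-3.141, 0.002, -0.003]
force: [-0.2, -1.3, -1.3]
width: 0.614
```

Request:
{"method": "drive_tool", "body": {
  "deltas": [
    [[0,0,0,0,0,0.002,0.03],[0,0,0,0,0,0.002,0.03]]
  ]
}}

```text
clock: 20.88
eef_pos: [0.62, 0.1292, 0.0648]
orientation: [-3.141, 0.003, -0.005]
force: [-1.7, -0.6, 5.9]
width: 0.614
```

Request:
{"method": "drive_tool", "body": {
  "deltas": [
    [[0,0,0,0,0,0,0.065],[0,0,0,0,0,0,0.085],[0,0,0,0,0,0,0.085],[0,0,0,0,0,-0.03,0.085],[0,0,0,0,0,-0.08,0.085],[0,0,0,0,0.03,-0.14,0.085],[0,0,0,0,0.08,-0.18,0.085],[0,0,0,0,0.12,-0.185,0.085],[0,0,0,0,0.13,-0.185,0.085],[0,0,0,0,0.13,-0.185,0.085],[0,0,0,0,0.13,-0.185,0.085]]
  ]
}}

```text
clock: 22.25
eef_pos: [0.6189, 0.0014, 0.2492]
orientation: [-3.14, -0.002, -0.003]
force: [0.1, -0.1, 0.2]
width: 0.994
```

```bash
python3 - <<'E'
from h import *
for i in range(2):
    c=env.read_camera("wrist");im=c["img"];go()
    print("yel top",circ(c,(22,120,60),(34,255,255),(180,0,390,200),.098,.027))
    k=blob(im,(0,0,215),(180,40,255),(238,200,336,340));w=ray(c,cv2.convexHull(k)[:,0],.042)[:,:2];print("plate",w.min(0),w.max(0))
cv2.imwrite("pics/w11.png",im)
# body: grey edges
d=env.read_camera("side")["img"]; cv2.imwrite("pics/side1.png",d)
E
```

```text
now [0.619  0.0014 0.2493] rot [1.    0.001 0.002] f [ 0.2 -0.2  0.9] w 85.0 t 22.3
yel top (array([0.6206, 0.1283]), array([0.026 , 0.0264]))
plate [ 0.56962355 -0.21657262] [ 0.68778848 -0.09864587]
now [0.619  0.0012 0.2493] rot [1.    0.001 0.002] f [-1.2 -0.3 -0.8] w 85.1 t 22.35
yel top (array([0.6206, 0.1283]), array([0.026 , 0.0264]))
plate [ 0.56974729 -0.21657389] [ 0.68793672 -0.09861953]
```

View pics/w11.png

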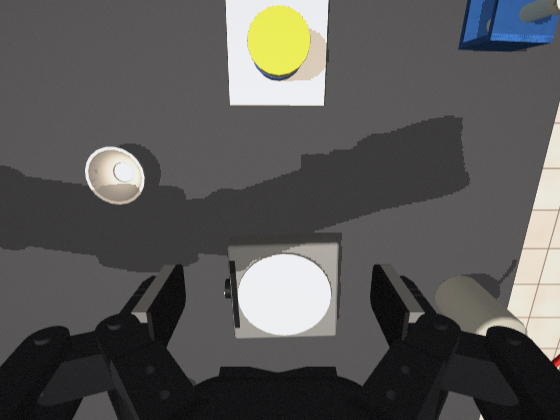

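The yellow jar stands squarely on the blue at (278,40) on the tile. The whole stirrer plate is at (285,294) and the dish at (115,175), unmoved. Next is the dropper.

```bash
python3 - <<'E'
from h import *
go((.4595,-.3495,.2,-90))
E
```

```text
now [0.6191 0.001  0.2494] rot [1.    0.001 0.002] f [-0.3 -0.3 -0.8] w 84.9 t 22.4
(0.4595, -0.3495, 0.2, -90) [-0.1, -0.1, 90.0] [-0.16, 0.3504, 0.0488]
```

Request:
{"method": "drive_tool", "body": {
  "deltas": [
    [[0,0,10,-0.02,0.045,0,0.085],[0,0,20,-0.04,0.09,0,0.085],[0,0,30,-0.06,0.135,0,0.085],[0,0,40,-0.08,0.18,0,0.085],[0,0,50,-0.1,0.225,0.02,0.085],[0,0,60,-0.12,0.27,0.03,0.085],[0,0,70,-0.14,0.31,0.04,0.085],[0,0,80,-0.155,0.335,0.05,0.085],[0,0,90,-0.16,0.35,0.05,0.085],[0,0,90,-0.16,0.35,0.05,0.085],[0,0,90,-0.16,0.35,0.05,0.085],[0,0,90,-0.16,0.35,0.05,0.085]]
  ]
}}

```text
clock: 23.9
eef_pos: [0.4604, -0.3479, 0.1989]
orientation: [-2.225, 2.214, -0.002]
force: [-0.4, -0.1, 0.2]
width: 0.995
```

```bash
python3 - <<'E'
from h import *
for i in range(2):
    c=env.read_camera("wrist");im=c["img"]
    k=blob(im,(0,0,120),(180,80,255),(200,110,360,260));b=cv2.boundingRect(k)
    g=blob(im,(40,100,20),(85,255,255),(200,110,360,280));w=ray(c,g,.062);print("body box",b,"ring@.048",ray(c,[(b[0]+b[2]/2,b[1]+b[3]/2)],.03).round(4),"tip",cen(g),ray(c,cen(g),.06).round(4))
go((.4595,-.3495,.005,-90))
E
```

```text
body box (200, 110, 160, 150) ring@.048 [[ 0.4584 -0.3506  0.03  ]] tip (280.18370607028754, 187.52076677316293) [[ 0.4635 -0.3505  0.06  ]]
body box (200, 110, 160, 150) ring@.048 [[ 0.4582 -0.3508  0.03  ]] tip (279.9012738853503, 187.30254777070064) [[ 0.4635 -0.3505  0.06  ]]
now [ 0.46   -0.3484  0.1989] rot [ 0.003 -1.    -0.001] f [1.2 0.1 0.9] w 84.8 t 24.0
(0.4595, -0.3495, 0.005, -90) [-0.1, 0.1, 0.2] [0.0013, 0.001, 0.1939]
```

Request:
{"method": "drive_tool", "body": {
  "deltas": [
    [[0,0,0,0.002,-0.001,0.05,0.085],[0,0,0,0.002,-0.001,0.1,0.085],[0,0,0,0.002,-0.001,0.15,0.085],[0,0,0,0.002,-0.001,0.18,0.085],[0,0,0,0.002,-0.001,0.19,0.085],[0,0,0,0.002,-0.001,0.19,0.085],[0,0,0,0.002,-0.001,0.19,0.02],[0,0,0,0.002,-0.001,0.19,0.02],[0,0,0,0.002,-0.001,0.19,0.02],[0,0,0,0.002,-0.001,0.19,0.02],[0,0,0,0.002,-0.001,0.19,0.02]]
  ],
  "newtons": 40
}}

```text
clock: 25.38
eef_pos: [0.462, -0.3505, 0.0099]
orientation: [-2.223, 2.216, -0.004]
force: [-0.7, 0.6, 5.6]
width: 0.385
```

Request:
{"method": "drive_tool", "body": {
  "deltas": [
    [[0,0,0,0,0,-0.02,0.02],[0,0,0,0,0,-0.06,0.02],[0,0,0,0,0,-0.09,0.02],[0,0,0,-0.04,-0.01,-0.09,0.02],[0,0,0,-0.1,-0.03,-0.09,0.02],[0,0,0,-0.15,-0.04,-0.09,0.02],[0,0,0,-0.18,-0.048,-0.09,0.02],[0,0,0,-0.189,-0.05,-0.09,0.02],[0,0,0,-0.189,-0.05,-0.09,0.02],[0,0,0,-0.189,-0.05,-0.09,0.02],[0,0,0,-0.189,-0.05,-0.09,0.02]]
  ]
}}

```text
clock: 26.75
eef_pos: [0.5107, -0.163, 0.1001]
orientation: [-2.221, 2.219, -0.004]
force: [-0.0, 0.7, -0.2]
width: 0.386
```

```bash
python3 - <<'E'
from h import *
c=wrist("w12");im=c["img"];z=env.state()["eef_pos"][2]
k=blob(im,(40,100,20),(85,255,255),(200,110,360,400));print("tip",cen(k),len(k),ray(c,cen(k),z-.0099+.06).round(4),cv2.boundingRect(k))
go((.512,-.161,.02,-88))
E
```

```text
tip (277.5065668505385, 314.8292618859995) 166 [[ 0.5136 -0.1631  0.1502]] (252, 283, 52, 68)
now [ 0.5107 -0.1627  0.1001] rot [ 0.001 -1.     0.   ] f [ 0.6  0.2 -0.5] w 32.9 t 26.8
(0.512, -0.161, 0.02, -88) [-0.2, -0.0, -1.9] [-0.0017, -0.001, 0.0801]
```

View pics/w12.png

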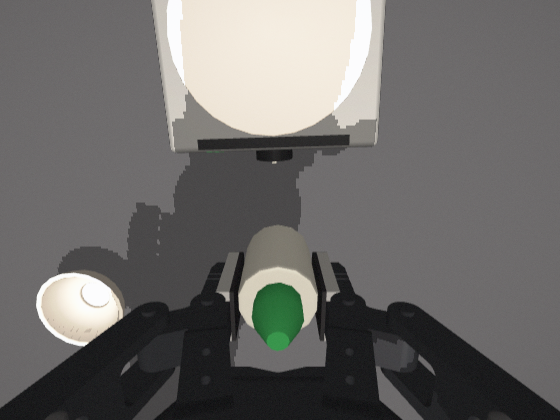

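The dropper is held upright at (278,300), and the knob at (274,155) is nearly straight ahead. The front edge runs from (175,152) to (377,145).

```bash
python3 - <<'E'
from h import *
c=env.read_camera("wrist")
e=ray(c,[(175,152),(377,145)],.036);m=e.mean(0);d=e[0]-e[1];print("front",e.round(4),"mid",m.round(4),"len",np.linalg.norm(d),"yaw",np.arctan2(-d[0],d[1]))
u=np.array([d[1],-d[0]])/np.linalg.norm(d)
print("knob",ray(c,[(274,155)],.02).round(4),"target",(m[:2]-.047*u).round(4),"from centre",(np.array([.629,-.1575])-.117*u).round(4))
go((.512,-.161,.02,-88))
E
```

```text
front [[ 0.5573 -0.0946  0.036 ]
 [ 0.5622 -0.2288  0.036 ]] mid [ 0.5597 -0.1617  0.036 ] len 0.13426910101418094 yaw 0.03601787275424978
knob [[ 0.553  -0.1604  0.02  ]] target [ 0.5128 -0.1634] from centre [ 0.5121 -0.1617]
now [ 0.5108 -0.1624  0.1001] rot [ 0.002 -1.     0.   ] f [-0.4 -0.4 -0.4] w 32.8 t 26.85
(0.512, -0.161, 0.02, -88) [-0.2, -0.0, -1.9] [-0.0014, -0.0009, 0.0801]
```

Request:
{"method": "drive_tool", "body": {
  "deltas": [
    [[0,0,0,0,0,0.04,0.02],[0,0,0,0,0,0.07,0.02],[0,0,0,0,0,0.082,0.02],[0,0,0,0,0,0.086,0.02],[0,0,0,0,0,0.089,0.02],[0,0,0,0,0,0.09,0.02],[0,0,0,0,0,0.09,0.02]]
  ]
}}

```text
clock: 27.72
eef_pos: [0.5115, -0.1625, 0.0106]
orientation: [-2.221, 2.218, -0.005]
force: [-0.4, 0.1, -0.9]
width: 0.387
```

Request:
{"method": "drive_tool", "body": {
  "deltas": [
    [[0,0,0,0,0,0.002,0.02],[0,0,0,0,0,0.003,0.02],[0,0,0,0,0,0.003,0.02]]
  ]
}}

```text
clock: 28.1
eef_pos: [0.5119, -0.1626, 0.0098]
orientation: [-2.221, 2.218, -0.007]
force: [-7.0, 2.1, 22.1]
width: 0.385
```

Request:
{"method": "drive_tool", "body": {
  "deltas": [
    [[0,0,0,0,0,-0.001,0.045],[0,0,0,0,0,-0.001,0.06],[0,0,0,0,0,-0.001,0.06],[0,0,0,0,0,-0.05,0.06],[0,0,0,0,0,-0.11,0.06],[0,0,0,0,0,-0.17,0.06],[0,0,0,0,0,-0.21,0.06],[0,0,0,0,0,-0.21,0.06]]
  ]
}}

```text
clock: 29.1
eef_pos: [0.5129, -0.1629, 0.2232]
orientation: [-2.218, 2.216, -0.016]
force: [0.6, 0.8, -0.9]
width: 0.702
```

```bash
python3 - <<'E'
from h import *
c=env.read_camera("wrist")
k=blob(c["img"],(40,100,20),(85,255,255),(200,110,360,400));print("tip",cen(k),ray(c,cen(k),.06).round(4))
go((.45,.353,.22,0))
E
```

```text
tip (276.7794580970384, 185.47385003150598) [[ 0.5133 -0.1629  0.06  ]]
now [ 0.5115 -0.1626  0.2209] rot [ 0.001 -1.     0.002] f [-0.3 -0.5 -0.1] w 60.2 t 29.15
(0.45, 0.353, 0.22, 0) [-0.3, -0.4, -89.9] [-0.5157, 0.0608, -0.0004]
```

Request:
{"method": "drive_tool", "body": {
  "deltas": [
    [[0,0,-8,-0.03,0,0,0.085],[0,0,-18,-0.08,0.01,0,0.085],[0,0,-28,-0.13,0.015,0,0.085],[0,0,-38,-0.18,0.02,0,0.085],[0,0,-48,-0.23,0.025,0,0.085],[0,0,-58,-0.28,0.03,0,0.085],[0,0,-68,-0.335,0.04,0,0.085],[0,0,-78,-0.39,0.045,0,0.085],[0,0,-86,-0.44,0.05,0,0.085],[0,0,-90,-0.485,0.06,0,0.085],[0,0,-90,-0.51,0.061,0,0.085],[0,0,-90,-0.516,0.061,0,0.085]]
  ]
}}

```text
clock: 30.65
eef_pos: [0.4483, 0.3545, 0.2177]
orientation: [3.139, 0.007, 0.007]
force: [0.4, -0.8, 0.7]
width: 0.993
```

Request:
{"method": "drive_tool", "body": {
  "deltas": [
    [[0,0,0,0,0,0,0.085],[0,0,0,0,0,0,0.085]]
  ]
}}

```text
clock: 30.9
eef_pos: [0.4486, 0.3528, 0.217]
orientation: [3.138, 0.004, 0.006]
force: [0.2, 0.0, 1.0]
width: 0.996
```

```bash
python3 - <<'E'
from h import *
for i in range(2):
    c=env.read_camera("wrist");im=c["img"]
    k=blob(im,(3,140,100),(20,255,255),(200,110,360,330));w=ray(c,k,.11)[:,:2];print("stopper",cen(k),cv2.boundingRect(k),((w.min(0)+w.max(0))/2).round(4),np.ptp(w,axis=0).round(4))
cv2.imwrite("pics/w13.png",im)
go((.45,.353,.045,0))
E
```

```text
stopper (280.7810256410256, 197.92102564102564) (266, 183, 30, 31) [0.4521 0.3532] [0.0243 0.0261]
stopper (280.45254540803273, 198.01227935533385) (266, 183, 30, 31) [0.4523 0.3533] [0.0243 0.0262]
now [0.4488 0.3531 0.2175] rot [1.    0.003 0.005] f [-0.2 -0.9 -0.7] w 84.9 t 31.0
(0.45, 0.353, 0.045, 0) [0.2, -0.3, 0.1] [0.0004, -0.0004, 0.1725]
```

Request:
{"method": "drive_tool", "body": {
  "deltas": [
    [[0.2,-0.3,0,0.002,0,0.05,0.085],[0.2,-0.3,0,0.002,0,0.1,0.085],[0.2,-0.3,0,0.002,0,0.14,0.085],[0.2,-0.3,0,0.002,0,0.16,0.085],[0.2,-0.3,0,0.002,0,0.164,0.085],[0.2,-0.3,0,0.002,0,0.164,0.085],[0.2,-0.3,0,0.002,0,0.164,0.015],[0.2,-0.3,0,0.002,0,0.164,0.015],[0.2,-0.3,0,0.002,0,0.164,0.015],[0.2,-0.3,0,0.002,0,0.164,0.015],[0.2,-0.3,0,0.002,0,0.164,0.015],[0.2,-0.3,0,0.002,0,0.164,0.015]]
  ],
  "newtons": 50
}}

```text
clock: 32.5
eef_pos: [0.4518, 0.3529, 0.0542]
orientation: [-3.141, -0.004, -0.0]
force: [-0.7, -1.7, 5.8]
width: 0.313
```

Request:
{"method": "drive_tool", "body": {
  "deltas": [
    [[0,0,0,0,0,-0.02,0.015],[0,0,0,0,0,-0.06,0.015],[0,0,0,0,0,-0.11,0.015],[0,0,0,0,0,-0.15,0.015],[0,0,0,0,0,-0.165,0.015],[0,0,0,0,0,-0.165,0.015]]
  ]
}}

```text
clock: 33.25
eef_pos: [0.452, 0.3529, 0.22]
orientation: [-3.14, -0.004, -0.003]
force: [-0.7, -0.6, -1.6]
width: 0.312
```

```bash
python3 - <<'E'
from h import *
c=env.read_camera("wrist");im=c["img"];z=env.state()["eef_pos"][2]
k=blob(im,(3,140,100),(20,255,255),(200,110,360,400));w=ray(c,k,z+.056)[:,:2];print("stopper",((w.min(0)+w.max(0))/2).round(4),np.ptp(w,axis=0).round(4))
go((.629,-.1575,.217,0))
E
```

```text
stopper [0.4523 0.3548] [0.025  0.0319]
now [0.4515 0.3523 0.2186] rot [ 1.     0.002 -0.   ] f [ 0.4 -0.2 -1.3] w 26.8 t 33.3
(0.629, -0.1575, 0.217, 0) [0.0, 0.0, 0.1] [0.1763, 0.5102, 0.0016]
```

Held well (26.8 mm). Carrying it to the stirrer.

Request:
{"method": "drive_tool", "body": {
  "deltas": [
    [[0,0,0,0.01,0.025,0,0.015],[0,0,0,0.026,0.075,0,0.015],[0,0,0,0.045,0.13,0,0.015],[0,0,0,0.064,0.185,0,0.015],[0,0,0,0.083,0.24,0,0.015],[0,0,0,0.102,0.295,0,0.015],[0,0,0,0.121,0.35,0,0.015],[0,0,0,0.14,0.405,0,0.015],[0,0,0,0.158,0.455,0,0.015],[0,0,0,0.17,0.49,0,0.015],[0,0,0,0.176,0.51,0,0.015],[0,0,0,0.176,0.51,0,0.015]]
  ]
}}

```text
clock: 34.8
eef_pos: [0.6281, -0.1581, 0.217]
orientation: [-3.141, -0.001, 0.004]
force: [0.9, -0.2, -1.0]
width: 0.311
```

Request:
{"method": "drive_tool", "body": {
  "deltas": [
    [[0,0,0,0,0,0,0.015],[0,0,0,0,0,0,0.015]]
  ]
}}

```text
clock: 35.05
eef_pos: [0.6278, -0.1561, 0.2169]
orientation: [-3.14, -0.005, 0.005]
force: [-0.1, 0.4, -1.1]
width: 0.314
```

```bash
python3 - <<'E'
from h import *
go((.629,-.158,.105,0),(.629,-.158,.096,0))
E
```

```text
now [ 0.6278 -0.1561  0.2169] rot [ 1.     0.003 -0.003] f [-0.1  0.4 -1.1] w 26.8 t 35.05
(0.629, -0.158, 0.105, 0) [-0.1, 0.2, 0.2] [0.0016, 0.0021, 0.1119]
(0.629, -0.158, 0.096, 0) [-0.1, 0.2, 0.2] [0.0016, 0.0021, 0.1209]
```

Request:
{"method": "drive_tool", "body": {
  "deltas": [
    [[0,0,0,0.001,0.002,0.04,0.015],[0,0,0,0.001,0.002,0.08,0.015],[0,0,0,0.001,0.002,0.105,0.015],[0,0,0,0.001,0.002,0.114,0.015],[0,0,0,0.001,0.002,0.117,0.015],[0,0,0,0.001,0.002,0.119,0.015],[0,0,0,0.001,0.002,0.121,0.015],[0,0,0,0.001,0.002,0.121,0.015]]
  ]
}}

```text
clock: 36.05
eef_pos: [0.6286, -0.1581, 0.0963]
orientation: [-3.141, -0.005, 0.004]
force: [-0.3, 0.9, -0.5]
width: 0.317
```

Request:
{"method": "drive_tool", "body": {
  "deltas": [
    [[0,0,0,0,0,0.001,0.015],[0,0,0,0,0,0.002,0.015],[0,0,0,0,0,0.002,0.015]]
  ]
}}

```text
clock: 36.42
eef_pos: [0.6287, -0.1581, 0.0962]
orientation: [-3.141, -0.005, 0.003]
force: [-5.3, 0.0, 11.3]
width: 0.307
```

Request:
{"method": "drive_tool", "body": {
  "deltas": [
    [[0,0,0,0,0,0,0.04],[0,0,0,0,0,0,0.07],[0,0,0,0,0,0,0.085],[0,0,0,0,0,-0.03,0.085],[0,0,0,0,0,-0.08,0.085],[0,0,0,0,0,-0.13,0.085],[0,0,0,0,0,-0.145,0.085],[0,0,0,0,0,-0.145,0.085]]
  ]
}}

```text
clock: 37.42
eef_pos: [0.6295, -0.1582, 0.2419]
orientation: [3.141, 0.004, -0.001]
force: [0.1, -0.6, -1.7]
width: 0.995
```

```bash
python3 - <<'E'
from h import *
c=env.read_camera("wrist");im=c["img"]
k=blob(im,(3,140,100),(20,255,255),(200,110,360,330));w=ray(c,k,.152)[:,:2];print("stopper",((w.min(0)+w.max(0))/2).round(4),np.ptp(w,axis=0).round(4))
go((.363,.250,.23,0))
E
```

```text
stopper [ 0.6292 -0.1576] [0.0244 0.0256]
now [ 0.6286 -0.1581  0.2402] rot [ 1.     0.003 -0.003] f [-0.2  0.3 -1.1] w 84.6 t 37.48
(0.363, 0.25, 0.23, 0) [-0.0, 0.2, 0.2] [-0.2644, -0.4089, 0.0112]
```

The flask stands at (.629,-.158), the plate's centre. Next is the amber bottle.

Request:
{"method": "drive_tool", "body": {
  "deltas": [
    [[0,0,0,-0.016,-0.025,0,0.085],[0,0,0,-0.045,-0.07,0,0.085],[0,0,0,-0.075,-0.116,0,0.085],[0,0,0,-0.105,-0.162,0,0.085],[0,0,0,-0.135,-0.208,0,0.085],[0,0,0,-0.165,-0.255,0,0.085],[0,0,0,-0.195,-0.302,0,0.085],[0,0,0,-0.222,-0.345,0,0.085],[0,0,0,-0.25,-0.385,0.005,0.085],[0,0,0,-0.264,-0.409,0.01,0.085],[0,0,0,-0.264,-0.409,0.01,0.085],[0,0,0,-0.264,-0.409,0.01,0.085]]
  ]
}}

```text
clock: 38.98
eef_pos: [0.3633, 0.2488, 0.2301]
orientation: [3.141, 0.003, -0.008]
force: [0.9, -0.3, -0.2]
width: 0.993
```

```bash
python3 - <<'E'
from h import *
for i in range(2):
    c=env.read_camera("wrist");im=c["img"]
    k=blob(im,(98,120,60),(125,255,255),(200,110,360,300));w=ray(c,k,.089)[:,:2];print("cap",cen(k),((w.min(0)+w.max(0))/2).round(4),w.min(0)+.016,np.ptp(w,axis=0).round(4))
go((.363,.25,.03,0))
E
```

```text
cap (278.85746864310147, 186.86259977194982) [0.3647 0.2505] [0.36565692 0.24964335] [0.03   0.0338]
cap (278.2634192932187, 186.68920725883476) [0.3642 0.2504] [0.36516174 0.24947595] [0.0301 0.0338]
now [0.3639 0.2488 0.2307] rot [ 1.     0.001 -0.004] f [ 0.6  0.4 -0.2] w 85.2 t 39.08
(0.363, 0.25, 0.03, 0) [0.0, 0.2, 0.0] [-0.0, -0.0013, 0.2007]
```

Request:
{"method": "drive_tool", "body": {
  "deltas": [
    [[0,0.2,0,0,-0.001,0.05,0.085],[0,0.2,0,0,-0.001,0.1,0.085],[0,0.2,0,0,-0.001,0.15,0.085],[0,0.2,0,0,-0.001,0.19,0.085],[0,0.2,0,0,-0.001,0.207,0.085],[0,0.2,0,0,-0.001,0.213,0.085],[0,0.2,0,0,-0.001,0.216,0.085],[0,0.2,0,0,-0.001,0.216,0.04],[0,0.2,0,0,-0.001,0.216,0.03],[0,0.2,0,0,-0.001,0.216,0.03],[0,0.2,0,0,-0.001,0.216,0.03],[0,0.2,0,0,-0.001,0.216,0.03]]
  ],
  "newtons": 60
}}

```text
clock: 40.58
eef_pos: [0.3636, 0.2499, 0.0156]
orientation: [3.141, 0.001, 0.001]
force: [-1.2, -1.3, 6.8]
width: 0.59
```

Request:
{"method": "drive_tool", "body": {
  "deltas": [
    [[0,0,0,0,0,-0.02,0.03],[0,0,0,0,0,-0.06,0.03],[0,0,0,0,0,-0.11,0.03],[0,0,0,0,0,-0.15,0.03],[0,0,0,0,0,-0.155,0.03],[0,0,0,0,0,-0.155,0.03]]
  ]
}}

```text
clock: 41.32
eef_pos: [0.3633, 0.2493, 0.1703]
orientation: [3.141, -0.0, 0.002]
force: [-0.2, 0.0, -0.3]
width: 0.589
```

```bash
python3 - <<'E'
from h import *
c=env.read_camera("wrist");im=c["img"];z=env.state()["eef_pos"][2]
k=blob(im,(98,120,60),(125,255,255),(200,110,360,400));w=ray(c,k,z+.073)[:,:2];print("cap",((w.min(0)+w.max(0))/2).round(4),w.min(0)+.016,np.ptp(w,axis=0).round(4))
go((.624,-.0135,.17,0))
E
```

```text
cap [0.3637 0.2613] [0.36429883 0.26353377] [0.0307 0.0275]
now [0.3628 0.2491 0.1696] rot [ 1.  0. -0.] f [-0.7 -0.1 -3.1] w 50.4 t 41.38
(0.624, -0.0135, 0.17, 0) [0.1, 0.0, 0.0] [0.2611, 0.2627, -0.0001]
```

Request:
{"method": "drive_tool", "body": {
  "deltas": [
    [[0,0,0,0.02,0.02,0,0.03],[0,0,0,0.055,0.055,0,0.03],[0,0,0,0.09,0.09,0,0.03],[0,0,0,0.125,0.126,0,0.03],[0,0,0,0.16,0.161,0,0.03],[0,0,0,0.195,0.196,0,0.03],[0,0,0,0.23,0.231,0,0.03],[0,0,0,0.253,0.255,0,0.03],[0,0,0,0.261,0.263,0,0.03],[0,0,0,0.261,0.263,0,0.03],[0,0,0,0.261,0.263,0,0.03],[0,0,0,0.261,0.263,0,0.03]]
  ]
}}

```text
clock: 42.88
eef_pos: [0.6232, -0.0125, 0.17]
orientation: [3.14, 0.004, -0.001]
force: [-0.4, 0.2, -1.7]
width: 0.588
```

Request:
{"method": "drive_tool", "body": {
  "deltas": [
    [[0,0,0,0,0,0.05,0.03],[0,0,0,0,0,0.1,0.03],[0,0,0,0,0,0.135,0.03],[0,0,0,0,0,0.147,0.03],[0,0,0,0,0,0.151,0.03],[0,0,0,0,0,0.153,0.03],[0,0,0,0,0,0.153,0.03]]
  ]
}}

```text
clock: 43.75
eef_pos: [0.624, -0.0126, 0.0183]
orientation: [3.14, 0.003, 0.002]
force: [0.4, 0.2, -1.8]
width: 0.59
```

Request:
{"method": "drive_tool", "body": {
  "deltas": [
    [[0,0,0,0,0,0.002,0.03],[0,0,0,0,0,0.003,0.03],[0,0,0,0,0,0.004,0.03],[0,0,0,0,0,0.004,0.03]]
  ]
}}

```text
clock: 44.25
eef_pos: [0.6244, -0.0127, 0.0157]
orientation: [3.139, 0.003, 0.003]
force: [-3.1, -1.0, 10.5]
width: 0.593
```

Request:
{"method": "drive_tool", "body": {
  "deltas": [
    [[0,0,0,0,0,0,0.06],[0,0,0,0,0,0,0.085],[0,0,0,0,0,0,0.085],[0,0,0,0,0,-0.04,0.085],[0,0,0,0,0,-0.1,0.085],[0,0,0,0,0,-0.16,0.085],[0,0,0,0,0,-0.22,0.085],[0,0,0,0,0,-0.24,0.085],[0,0,0,0,0,-0.24,0.085],[0,0,0,0,0,-0.24,0.085]]
  ]
}}

```text
clock: 45.5
eef_pos: [0.6227, -0.0125, 0.2533]
orientation: [3.139, 0.003, -0.002]
force: [0.8, -0.3, -0.2]
width: 0.993
```

```bash
python3 - <<'E'
from h import *
c=env.read_camera("wrist");im=c["img"]
k=blob(im,(98,120,60),(125,255,255),(200,110,360,300));w=ray(c,k,.089)[:,:2];print("amber cap",((w.min(0)+w.max(0))/2).round(4),np.ptp(w,axis=0).round(4))
print("yel",circ(c,(22,120,60),(34,255,255),(180,0,390,200),.098,.027))
a=env.read_camera("scene")["img"];b=env.read_camera("side")["img"]
v=np.vstack([np.hstack([a,b])]);cv2.imwrite("pics/final.png",cv2.resize(v,(800,300),interpolation=cv2.INTER_AREA)); cv2.imwrite("pics/finalside.png",b);cv2.imwrite("pics/finalw.png",im)
cv2.imwrite("pics/finalscene.png",a)
S=np.array([.629,-.1575]);T=np.array([.619,.131]);A=((w.min(0)+w.max(0))/2);print(np.linalg.norm(A-S),np.linalg.norm(A-T))
for n,o in(("scene",a),("side",b)):
    cc=env.read_camera(n)
    for nm,lo,hi,z,bx in(("red",(0,150,80),(6,255,255),.041,(405,200,440,230) if n=="scene" else (120,295,165,330)),("dish",(0,0,150),(180,60,255),.028,(255,190,292,218) if n=="scene" else (300,215,345,250))):
        print(n,nm,ray(cc,cen(blob(cc["img"],lo,hi,bx)),z).round(4))
go()
E
```

```text
amber cap [ 0.6247 -0.0125] [0.0303 0.033 ]
yel (array([0.6207, 0.1278]), array([0.0262, 0.022 ]))
0.14510012605373449 0.14357681270790662
scene red [[0.5884 0.3783 0.041 ]]
scene dish [[ 0.4273 -0.0014  0.028 ]]
side red [[0.5832 0.3802 0.041 ]]
side dish [[ 4.259e-01 -1.000e-04  2.800e-02]]
now [ 0.6233 -0.0122  0.2543] rot [ 1.     0.002 -0.   ] f [-0.  -0.1  0.3] w 85.1 t 45.75
```

View pics/final.png

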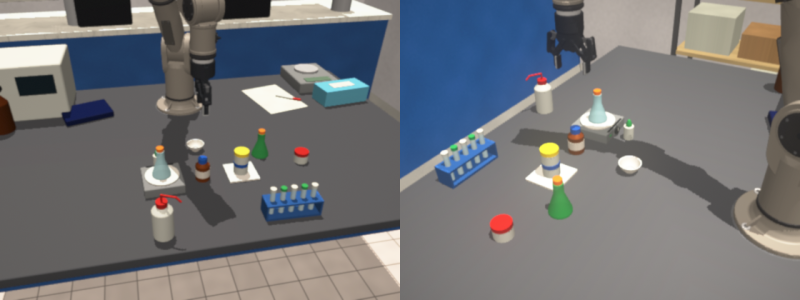

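Both views show the layout as intended: flask on the plate (160,165), amber beside it (202,168), yellow on blue on the tile (241,160), and the dropper upright in front of the stirrer (side view, 629,130). The red jar and dish are unmoved.

```bash
python3 -c "
from bench import env
print(env.hand_in())"
```

```text
the job is handed in; nothing more can be done
None
```

I set out the whole bench and handed the job in at about 46 s of the 120 s allowed. The last checks put everything inside its tolerance; `hand_in` itself gave no verdict.

| Item | Last measured | Target |
|---|---|---|
| Flask | less than 1 mm from the plate's centre | within 15 mm |
| Blue jar | about 2 mm from the tile's centre | within 15 mm |
| Yellow jar | 1–2 mm from the blue jar's centre | within 10 mm |
| Amber | 145 mm from the stirrer and 144 mm from the tile, about 1 mm off their line | 125–175 mm from each, within 15 mm of the line |
| Dropper | 117 mm ahead of the stirrer's centre, about 1 mm sideways | 102–132 mm ahead, within 15 mm sideways |

- **Final views:** the scene and side views show everything upright and the gripper clear of all of it. The red jar and the dish were found where they started, within 2 mm.
- **What went wrong:** the first grasps of the blue and yellow jars closed on nothing. The fingertips stood about 20 mm higher than the stated overhang implied. I worked at lower heights after that; neither jar had been disturbed.
- **Not re-measured:** the dropper, flask and blue jar were not measured again at the very end. Their figures come from the looks soon after each was placed, though all three still stood in place in the final views.

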